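Check the spring travel of a two-axis mirror mount

TASK

Check the two corner springs of the mirror mount on the bench. With a fingertip press the red corner pad down until the red pointer is level with the red marker on its scale, keep it there for about a second and let it spring fully back; then do the same with the blue pad, pointer and marker. Do not push a pointer past its marker, do not shift or lift the mount or move its markers, and leave the things around it, and the hex keys lying on it, where they are.

Things in the scene. Friction and masses are not known exactly. Their poses are not given: they have to be found in the camera images.
- mirror_mount: Mirror mount standing loose on the bench (2.3 to 3.7 kg). Origin: centre of the underside of its dark steel base plate, 200 x 320 x 16 mm; x points away from the robot, y to the left (red side), z up (turned about z by up to 0.28 rad). Left and right, 146 mm from the centre, stands a white scale plate 16 mm wide, its top 75 mm above the bench.
- tilt_plate (a point): Centre of the aluminium tilt plate's top face, under its round mirror, 58 mm above the bench. The plate is square (134 mm sides, 8 mm thick), set corner-on like a diamond over the base. Its far corner rests on a fixed ball pivot; the left (red) and right (blue) corners are spring-backed and each goes down independently of the other.
- red_pad (a point): Centre of the top face of the red round press pad (26 mm diameter) on the left corner of the tilt plate: 78 mm left of the mount's centre, 62 mm above the bench when released. The pad starts to yield at about 2.5 N, then needs about 0.4 N per mm (about 8 N at 14 mm). It springs back by itself.
- blue_pad (a point): The same on the right corner: centre of the top face of the blue press pad, 78 mm right of the mount's centre, 62 mm above the bench when released; same spring.
- red_pointer (a point): Tip of the thin red pointer rod that sticks out to the left from the red corner, 133 mm left of the mount's centre, 54 mm above the bench when released. It goes down 1.35 mm for every mm the red pad goes down.
- blue_pointer (a point): Tip of the thin blue pointer rod on the right, 133 mm right of the mount's centre, 54 mm above the bench when released. It goes down 1.35 mm for every mm the blue pad goes down.
- red_marker (a point): Point of the red sliding marker clipped round the left scale plate; it points inward at the red pointer, 3 mm beyond its tip. It is set somewhere 7 to 20 mm below the released pointer and stays where it is by friction.
- blue_marker (a point): Point of the blue sliding marker on the right scale, likewise, set independently 7 to 20 mm below the released blue pointer.
- red_axis (a joint): Tilt of the plate that lowers the red corner, rad: 0 released, 0.17 at the hard stop (pad 19 mm down, pointer 25 mm down).
- blue_axis (a joint): Tilt of the plate that lowers the blue corner, rad: 0 released, 0.17 at the hard stop.
- hex_keys: Hex key set in a red holder, 56 x 88 x 18 mm, lying loose on the near left part of the mount's base, origin at the centre of its underside. To be left alone.
- relay: Blue plug-in relay with an orange top, 62 x 28 x 64 mm, loose, behind the mount, origin under its centre. To be left alone.
- flux_bottle: Brown dropper bottle, 33 mm across, 102 mm high, loose, behind the mount. To be left alone.
- side_cutter: Side cutter with red handles, 59 x 130 x 13 mm, loose, on the right near the bench's front edge. To be left alone.
- screwdriver: Small black and yellow screwdriver, 19 x 154 x 18 mm, loose, lying behind the mount on the right. To be left alone.

How it is judged (in metres and radians):
On the way, in this order (a step that is already met when the one before it is completed fails the run):
1. the red pad is pressed with the fingers so that the red pointer is level with the red marker (within 3 mm), for half a second, the blue corner not pressed (z of red_pointer in the frame of red_marker between -0.003 and 0.003 m and contact force between the fingers and mirror_mount above 0.5 N and value of joint blue_axis below 0.02 rad), for 0.5 s.
2. the red corner is let go and springs back (value of joint each of red_axis, blue_axis below 0.012 rad and contact force between the fingers and mirror_mount below 0.2 N), for 0.1 s.
3. the blue pad is pressed with the fingers so that the blue pointer is level with the blue marker (within 3 mm), for half a second, the red corner not pressed (z of blue_pointer in the frame of blue_marker between -0.003 and 0.003 m and contact force between the fingers and mirror_mount above 0.5 N and value of joint red_axis below 0.02 rad), for 0.5 s.
At the end, for the whole second after the job is handed in: Red, then blue, was pressed with its pointer within 3 mm of its marker for 0.5 s; both corners have sprung back (tilt under 0.012 rad); the mount is at rest, it and the markers within 10 mm and the bystanders within 25 mm of where they were (value of joint each of red_axis, blue_axis below 0.012 rad and linear speed of mirror_mount below 0.01 m/s and distance of each of mirror_mount, red_marker, blue_marker from where it was at the start of the episode below 0.01 m and distance of each of hex_keys, relay, flux_bottle, side_cutter, screwdriver from where it was at the start of the episode below 0.025 m); the robot touches nothing.
It fails at once if a pointer is pushed more than 6 mm past its marker (z of red_pointer in the frame of red_marker below -0.006 m or z of blue_pointer in the frame of blue_marker below -0.006 m).
It fails at once if the mount is pressed with more than 25 N (contact force between the fingers and mirror_mount above 25 N).
It fails at once if the mount is shifted or lifted by more than 10 mm, or tipped (distance of mirror_mount from where it was at the start of the episode above 0.01 m or angle between mirror_mount's own z axis and vertical above 0.05 rad).
It fails at once if a marker is moved by more than 10 mm (distance of any of red_marker, blue_marker from where it was at the start of the episode above 0.01 m).
It fails at once if a bystander is moved or lifted by more than 25 mm (distance of any of hex_keys, relay, flux_bottle, side_cutter, screwdriver from where it was at the start of the episode above 0.025 m).
It also fails if it takes over 51 s, if anything falls off the work surface, if the arm or the gripper's body presses on something with over 40 N, if the wrist force passes 120 N, or if a joint passes its speed limit or range.

ROBOT

A 6-joint arm with a two-finger parallel gripper is mounted at the origin on a cart in front of the work surface, level with it; the furniture and walls round the work are solid. World frame = base frame: x ahead of the robot, y to its left, z up, the work surface at z = 0. Lengths are in mm, angles in rad, forces in N, time in s.
With the tool pointing down it reaches from about 350 to 875 mm from the base axis. Payload 4.2 kg.
Tool frame: the origin (TCP) lies midway between the tips of the shut fingers; the grasp point (between the pads) lies 19 mm behind it (arm.tcp_to_grasp is the distance from the TCP to the grasp point, in mm); z points along the fingers, y is the line along which they close (so a half turn about z gives the same grasp; the last joint's range is limited). The gripper opens to 85 mm and grips with 20 to 120 N. Pads are 22 mm wide; open, the fingers measure 114 mm over their backs; the gripper's body (76 mm by 85 mm) begins 54 mm behind the grasp point. The pads swing forward as they close: fully open they stand 13 mm farther back than shut.
Start: joints at [1.479, 0.385, 0.008, 0, -1.194, -0.259], TCP at [214.748, 586.926, 231.312] pointing down, gripper open.
Joint ranges: [-3.14, 3.14], [-1.21, 2.06], [-1.07, 1.41], [-3.16, 2.05], [-2.99, -0.16], [-3.1, 3.1]. Speed limits (rad/s): [2.79, 2.79, 3.14, 3.14, 3.14, 3.14].

INTERFACE

Orientations are given as a unit quaternion [x, y, z, w].
In Python, from bench import arm, imaging, job, models gives the robot as it stands.
- The arm moves only by the tool arm_command, never from a script. Its argument "rows" is a list of rows, each an object with "grip": the opening, from 0 (shut) to 1 (fully open); "linear": the shift along the tool's x, y, z in mm, a list of three; "rot": the turn, a rotation vector about the tool's x, y, z in rad, a list of three. In form: [{"grip": grip, "linear": [tx, ty, tz], "rot": [rx, ry, rz]}, ...]. A call has 1 to 10 rows; each row is the pose to reach, as a shift and turn from the pose commanded when the call began, along the tool's axes at that moment; what a row does not reach only later rows make up. A row lasts 1/8 s, in which the tool goes at most 62.5 mm and 10.7 degrees, less where a joint would pass 70% of its speed; a pose out of reach is approached as far as the arm can. A call with a gripper value outside its range is refused whole. The fingers move at their own pace and stop on an object; the grip force is fixed at half the most. Time passes only in rows, so rows that repeat a pose let the fingers close. It gives the time, the measured TCP pose, the force, the opening and the grip force at its end, in the units of the state.
- arm.read_state(): the state, without advancing time (a new reading comes with each control period).
- imaging.get_image(name): name is "scene" or "top" or "wrist"; returns a dict with "frame" (420x560x3 uint8, red, green, blue), "fx", "fy", "cx", "cy" (pixels), "k1" (the pictures are not rectified: a ray, as slopes to the right and down, at radius r is drawn at 1 + k1 r^2 times it, then the intrinsics apply), "extrinsics" (4x4, takes a point from world to camera coordinates); the wrist camera has in their place "T_tool_cam" (4x4, takes a point from camera to tool coordinates, whose origin is the TCP and whose axes are the flange's). Camera axes: x right, y down, z forward; pixel columns grow to the right and rows downward; lengths in mm; the calibration is good to about 2 mm. A picture is of the moment at which its call begins: read the wrist's pose just before it. There is no depth.
- job.job_done(): hands the job in; it is judged then, once.
Trained networks look in a picture, given as the dict that the camera call returned (one of the last four; its "shot" number tells which), for a name from the list of things; names that differ only in an ending like _2 or _b are one class to them, and where a whole thing is asked for, a point or a joint stands for the part that bears it (a point fixed in the world has none). Each returns a list of dicts, best first, with "score" (0 to 1); they miss things now and then, are a little off and sometimes report something else, mostly with a low value. They report only what shows in the picture. A call takes as long as a camera call.
- models.spot_in(picture, query): "rect" ([left, top, right, bottom] in pixels, round what is visible of it).
- models.tip_of(picture, query): "pixel" ([column, row] in pixels: a listed point, or the origin of a listed thing).
The state is a dict: "clock": time; "joints": joint angles; "joint_vel": joint speeds; "joint_efforts": joint torques, N m; "position": TCP position; "ee_rot": TCP orientation; "contact_force": force on the tool from outside, world axes, zero at the start; "wrist_torque": the same for the moment, N m; "gripper_width": finger opening in mm; "grasp_force": force on a finger pad.
Only numpy, scipy, OpenCV 4.12 (cv2) and the standard library are available. Lean on these libraries where they do the work, as an engineer would, in place of code of your own. Each camera call takes 0.05 s, during which the arm holds its last target. There are 200 camera calls.

## Working session

There is one attempt and no reset: what is moved stays moved. The work goes in short steps, Python scripts to look and compute and a tool call to move; the robot and the scene stay as the last step left them, time stands still between calls to the robot, and variables do not carry over. Pictures are saved under pics/ and viewed, at most 10 in all, crops included, and the job is handed in when it is done.

Besides the shell and the picture viewer there is one more tool, called after "Request:" as name(argument=value, ...), one argument or row to a line, values as JSON. arm_command: Moves the arm, as the interface text tells. Its arguments: {"type":"object","properties":{"rows":{"type":"array"}},"required":["rows"]}

```bash
mkdir -p pics
cat > h.py <<'E'
from bench import arm, imaging, job, models
import numpy as np, cv2
from scipy.optimize import least_squares
from scipy.spatial.transform import Rotation as R
def snap(n,f=None):
    st=arm.read_state(); p=imaging.get_image(n)
    if n=="wrist":
        T=np.eye(4);T[:3,:3]=R.from_quat(st["ee_rot"]).as_matrix();T[:3,3]=st["position"]
        p["E"]=np.linalg.inv(T@np.array(p["T_tool_cam"]))
    else: p["E"]=np.array(p["extrinsics"])
    if f: cv2.imwrite("pics/"+f,cv2.cvtColor(np.asarray(p["frame"]),cv2.COLOR_RGB2BGR))
    return p
def proj(p,X):
    c=p["E"][:3,:3]@np.asarray(X,float)+p["E"][:3,3]; s=c[:2]/c[2]; s=s*(1+p["k1"]*(s@s))
    return np.array([p["fx"]*s[0]+p["cx"],p["fy"]*s[1]+p["cy"]])
def onz(p,px,z):
    f=lambda q: proj(p,[q[0],q[1],z])-px
    return least_squares(f,[550,0]).x
def tip(p,n):
    r=models.tip_of(p,n); return (np.array(r[0]["pixel"]),r[0]["score"]) if r else (None,0)
E
cat > a.py <<'E'
from h import *
Z=dict(mirror_mount=0,tilt_plate=58,red_pad=62,blue_pad=62,red_pointer=54,blue_pointer=54,red_marker=42,blue_marker=42,hex_keys=16)
print(arm.read_state())
for n in ("scene","top"):
    p=snap(n,n+"0.png"); print(n,p["fx"],p["k1"],"cam",-p["E"][:3,:3].T@p["E"][:3,3])
    for k,z in Z.items():
        px,s=tip(p,k)
        if px is not None: print(k,px.round(1),round(s,2),onz(p,px,z).round(1))
E
python3 a.py
```

```text
{'clock': 0.0, 'joints': array([ 1.47859810e+00,  3.85590169e-01,  6.60382245e-03, -4.91681549e-04,
       -1.19402830e+00, -2.58584679e-01]), 'joint_vel': array([ 0.0008592 ,  0.000174  , -0.00020409, -0.00017245, -0.0014345 ,
        0.00059052]), 'joint_efforts': array([ 6.99020711e-05, -3.92286122e+01,  1.88390923e+01,  4.18574363e+00,
       -4.76931775e-03,  3.93904344e-06]), 'position': array([214.56164867, 586.37828693, 230.19379085]), 'ee_rot': array([ 9.84641846e-01, -1.74582798e-01, -1.35538234e-04,  1.12431127e-03]), 'contact_force': array([ 0.19722789, -0.34340284, -0.03341677]), 'wrist_torque': array([ 0.02604902, -0.01099103,  0.02890222]), 'grasp_force': 0.0, 'gripper_width': 85.44459945292779}
scene 532.6346538417746 -0.06547684446713083 cam [   4.56487563 -816.17498486  775.12581688]
mirror_mount [224.  209.4] 0.56 [538.1 249.7]
tilt_plate [229.  193.5] 0.81 [544.9 228.4]
red_pad [213.3 175.1] 0.94 [553.2 329.7]
blue_pad [245.6 200.4] 0.75 [560.3 170.4]
red_pointer [204.2 172.2] 0.9 [546.1 371.1]
blue_pointer [259.  215.6] 0.87 [558.2 103.9]
blue_marker [259.8 220.7] 0.4 [557.2  99.3]
hex_keys [190.5 199.4] 0.49 [476.1 320.7]
top 385.90101265703225 -0.04681199870681622 cam [ 402.78678867   71.70657938 1227.94137775]
mirror_mount [226.1 236.1] 0.95 [557.  235.5]
tilt_plate [224.4 236.7] 0.58 [547.9 232.9]
red_pad [198.5 238.8] 0.69 [542.1 311.1]
blue_pad [247.3 234.6] 0.84 [552.8 162.8]
red_pointer [177.3 239.2] 0.7 [542.7 377.7]
blue_pointer [265.7 236.1] 0.66 [548.4 107.1]
hex_keys [193.5 258.7] 0.78 [485.2 334.9]
```

```bash
python3 -c "
import cv2
a=cv2.imread('pics/scene0.png')[110:290,130:330];b=cv2.imread('pics/top0.png')[170:310,130:320]
a=cv2.resize(a,(400*1,360),interpolation=3);b=cv2.resize(b,(400,295),interpolation=3)
import numpy as np
cv2.imwrite('pics/c0.png',np.hstack([a,cv2.copyMakeBorder(b,0,65,0,0,0)]))"
```

```text
(no output)
```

View pics/c0.png

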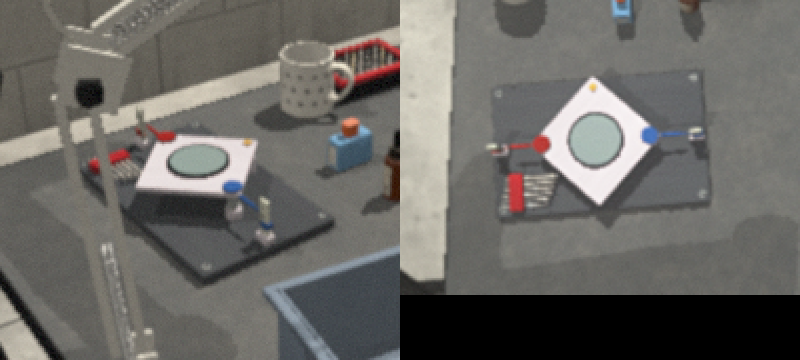

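Run:
```python
from h import *
p=snap("wrist","w0.png"); print(np.round(p["T_tool_cam"],2),p["fx"],p["cx"],p["cy"],p["k1"])
a=cv2.imread('pics/scene0.png');b=cv2.imread('pics/w0.png');t=cv2.imread('pics/top0.png')
r=lambda i:cv2.resize(i,(400,300))
cv2.imwrite('pics/c1.png',np.vstack([np.hstack([r(a),r(b)]),np.hstack([r(t),r(t)*0])]))
```

```text
[[   0.     -0.95   -0.32   80.72]
 [   1.      0.      0.      0.66]
 [  -0.     -0.32    0.95 -143.31]
 [   0.      0.      0.      1.  ]] 323.2396226820037 281.81306882692104 211.62141402583697 -0.06187917414451808
```

View pics/c1.png

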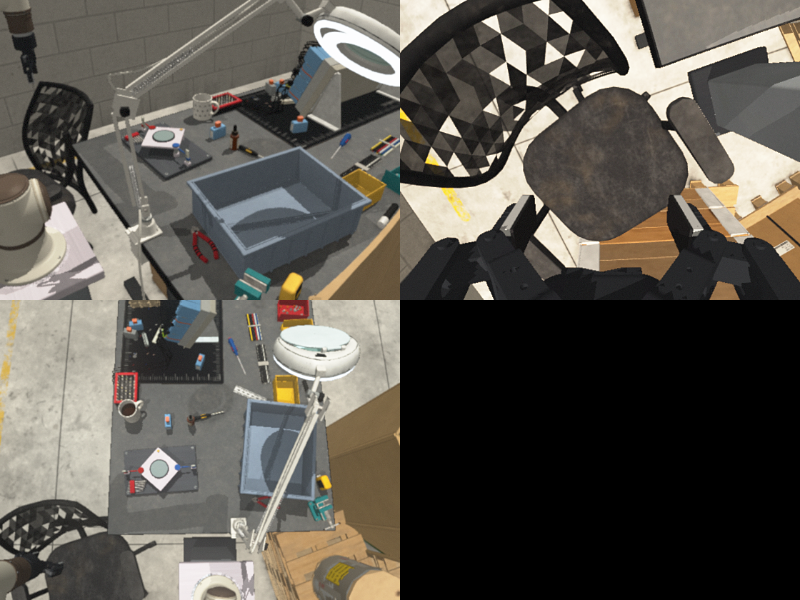

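```bash
cat >> h.py <<'E'
def delta(pos,Rt,p0=None,R0=None):
    st=arm.read_state(); p0=st["position"] if p0 is None else np.array(p0,float)
    R0=R.from_quat(st["ee_rot"]) if R0 is None else R0
    return R0.inv().apply(np.array(pos)-p0).round(1),(R0.inv()*Rt).as_rotvec().round(3)
def ori(yaw,tilt):  # tool-down with tool x at yaw, then z tilted by `tilt` away from tool x
    c,s=np.cos(yaw),np.sin(yaw); x=np.array([c,s,0]);z=np.array([0,0,-1.])
    x2=np.cos(tilt)*x+np.sin(tilt)*z; z2=np.cos(tilt)*z-np.sin(tilt)*x
    return R.from_matrix(np.c_[x2,np.cross(z2,x2),z2])
E
python3 - <<'E'
from h import *
A=ori(-1.9,0); print(delta([420,400,260],A))
print(delta([490,236,160],ori(-np.pi+.07,.52),[420,400,260],A))
E
```

```text
(array([257. , 105. , -28.7]), array([-0.   ,  0.   ,  1.549]))
(array([ 132.6, -119.3,  100. ]), array([ 0.304, -0.459,  1.144]))
```

Request:
arm_command(
  rows=[
    {"grip": 0, "linear": [30, 12, -29], "rot": [0, 0, 0.18]},
    {"grip": 0, "linear": [70, 28, -29], "rot": [0, 0, 0.36]},
    {"grip": 0, "linear": [110, 45, -29], "rot": [0, 0, 0.54]},
    {"grip": 0, "linear": [150, 61, -29], "rot": [0, 0, 0.72]},
    {"grip": 0, "linear": [185, 75, -29], "rot": [0, 0, 0.9]},
    {"grip": 0, "linear": [215, 88, -29], "rot": [0, 0, 1.08]},
    {"grip": 0, "linear": [240, 98, -29], "rot": [0, 0, 1.26]},
    {"grip": 0, "linear": [257, 105, -29], "rot": [0, 0, 1.44]},
    {"grip": 0, "linear": [257, 105, -29], "rot": [0, 0, 1.55]},
    {"grip": 0, "linear": [257, 105, -29], "rot": [0, 0, 1.55]},
  ],
)

```text
clock: 2.3
position: [420.2, 399.8, 260.3]
ee_rot: [-0.582, 0.813, 0.0, 0.0]
contact_force: [0.6, 0.6, -0.2]
gripper_width: -0.3
grasp_force: 0.0
```

Request:
arm_command(
  rows=[
    {"grip": 0, "linear": [17, -15, 0], "rot": [0.04, -0.06, 0.15]},
    {"grip": 0, "linear": [34, -30, 10], "rot": [0.08, -0.12, 0.29]},
    {"grip": 0, "linear": [51, -46, 25], "rot": [0.12, -0.18, 0.44]},
    {"grip": 0, "linear": [68, -61, 40], "rot": [0.16, -0.24, 0.6]},
    {"grip": 0, "linear": [85, -76, 55], "rot": [0.2, -0.3, 0.75]},
    {"grip": 0, "linear": [102, -92, 70], "rot": [0.24, -0.36, 0.9]},
    {"grip": 0, "linear": [118, -106, 85], "rot": [0.27, -0.41, 1.02]},
    {"grip": 0, "linear": [132, -119, 100], "rot": [0.304, -0.459, 1.144]},
    {"grip": 0, "linear": [132, -119, 100], "rot": [0.304, -0.459, 1.144]},
    {"grip": 0, "linear": [132, -119, 100], "rot": [0.304, -0.459, 1.144]},
  ],
)

```text
clock: 3.55
position: [498.3, 232.7, 185.1]
ee_rot: [-0.04, 0.971, 0.011, 0.236]
contact_force: [-0.5, 0.2, 0.1]
gripper_width: -0.0
grasp_force: 0.0
```

```bash
cat > b.py <<'E'
from h import *
import sys
f=sys.argv[1]; st=arm.read_state(); print(st["position"].round(1),st["clock"],st["joints"].round(2))
p=snap("wrist",f); print(p["T_tool_cam"][0][3],"cam",-p["E"][:3,:3].T@p["E"][:3,3])
for k,z in dict(red_pad=62,blue_pad=62,red_pointer=54,blue_pointer=54,red_marker=42,blue_marker=42).items():
    px,s=tip(p,k)
    if px is not None: print(k,px.round(1),round(s,2),onz(p,px,z).round(1))
np.save(f+".npy",dict(E=p["E"],fx=p["fx"],fy=p["fy"],cx=p["cx"],cy=p["cy"],k1=p["k1"]),allow_pickle=True)
E
python3 b.py w1.png
```

```text
[498.3 232.7 185.1] 3.55 [ 0.78  0.12 -0.84  0.92 -0.38 -3.1 ]
81.29092194707432 cam [360.77817669 220.78751117 275.34589837]
red_pad [367.1 187.2] 0.61 [541.4 311.7]
blue_pad [193.7 184.6] 0.59 [550.7 159.9]
red_pointer [426.7 185.8] 0.84 [541.7 369.7]
blue_pointer [133.7 182.2] 0.59 [559.1 103.1]
red_marker [427.8 170.6] 0.66 [533.4 371.4]
blue_marker [135.6 173.3] 0.58 [558.7 101.1]
```

View pics/w1.png

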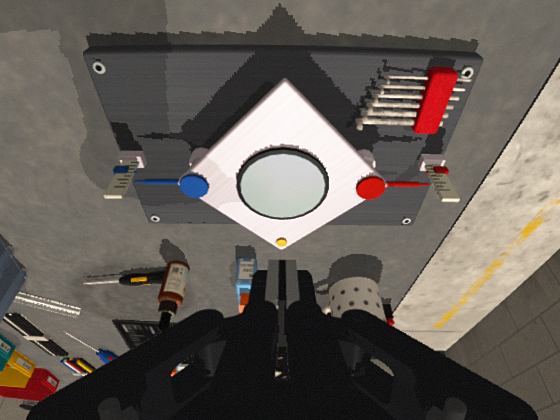

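Run:
```python
from h import *
y=-2.75; T=ori(y,.4); c=np.array([541.3,314,0])-8*np.array([np.cos(y),np.sin(y),0])
print(c,delta(c+[0,0,105],T))
```

```text
[548.69441903 317.05328794   0.        ] (array([-14.8,  80.2,  97.1]), array([-0.131,  0.075, -0.28 ]))
```

Request:
arm_command(
  rows=[
    {"grip": 0, "linear": [-3, 16, 0], "rot": [-0.03, 0.015, -0.06]},
    {"grip": 0, "linear": [-6, 32, 10], "rot": [-0.05, 0.03, -0.12]},
    {"grip": 0, "linear": [-9, 48, 25], "rot": [-0.08, 0.045, -0.17]},
    {"grip": 0, "linear": [-12, 64, 45], "rot": [-0.105, 0.06, -0.23]},
    {"grip": 0, "linear": [-15, 80, 65], "rot": [-0.131, 0.075, -0.28]},
    {"grip": 0, "linear": [-15, 80, 70], "rot": [-0.131, 0.075, -0.28]},
    {"grip": 0, "linear": [-15, 80, 70], "rot": [-0.131, 0.075, -0.28]},
  ],
)

```text
clock: 4.78
position: [536.2, 314.4, 128.4]
ee_rot: [-0.19, 0.962, 0.038, 0.194]
contact_force: [0.1, 0.8, -1.5]
gripper_width: 0.2
grasp_force: 0.0
```

```bash
python3 b.py w2.png
python3 - <<'E'
from h import *
st=arm.read_state();print(R.from_quat(st["ee_rot"]).as_matrix().round(3))
y=-2.75; T=ori(y,.4); c=np.array([541.3,314,0])-8*np.array([np.cos(y),np.sin(y),0])
print(c,delta(c+[0,0,85],T))
E
```

```text
[536.2 314.4 128.4] 4.775 [ 0.82  0.32 -0.65  0.61 -0.29 -2.56]
81.46102096176122 cam [415.32559613 264.55781683 229.07797831]
red_pad [278.5 202.9] 0.67 [544.1 315.2]
blue_pad [ 29.6 133.9] 0.82 [550.8 159.5]
red_pointer [349.7 214.8] 0.66 [540.9 369.7]
blue_pointer [122.2 280.3] 0.49 [688.2 220.8]
red_marker [352.3 200.7] 0.59 [536.5 371.5]
[[-0.852 -0.381  0.36 ]
 [-0.35   0.925  0.149]
 [-0.39   0.001 -0.921]]
[548.69441903 317.05328794   0.        ] (array([ 6.4, -2.7, 45.7]), array([ 0.   ,  0.001, -0.001]))
```

View pics/w2.png

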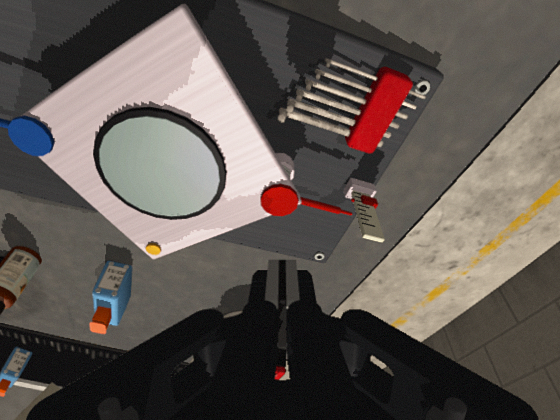

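Run:
```python
import cv2
a=cv2.imread('pics/w2.png')[175:250,325:400];b=cv2.imread('pics/w1.png')[150:205,95:150]
import numpy as np
f=lambda i:cv2.resize(i,(400,400),interpolation=cv2.INTER_NEAREST)
cv2.imwrite('pics/c2.png',np.hstack([f(a),f(b)]))
```

```text
(no output)
```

View pics/c2.png

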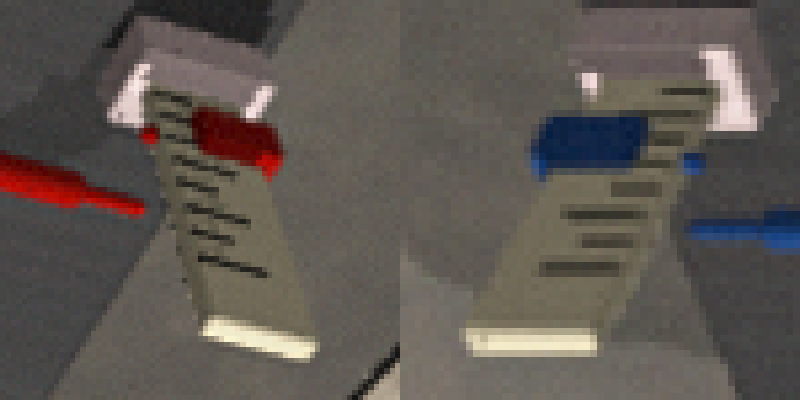

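```bash
cat >> h.py <<'E'
def gap(p,pp,pm,s,yaw=.063):
    # one view: pointer tip at z=54-d? returns marker z minus pointer z given 3 mm outward offset (s=+1 red)
    n=np.array([-np.sin(yaw),np.cos(yaw),0])*s
    def f(q): # q: pointer x,y ; dz ; outward offset softly 3
        X=np.array([q[0],q[1],54]); return np.r_[proj(p,X)-pp, proj(p,X+n*q[3]+[0,0,q[2]])-pm, (q[3]-3)*1.]
    return least_squares(f,[540,236+s*133,-12,3]).x.round(2)
E
python3 - <<'E'
from h import *
w1=np.load("w1.png.npy",allow_pickle=True).item();w2=np.load("w2.png.npy",allow_pickle=True).item()
print(gap(w2,[352.2,214.4],[352.6,200.5],1))
print(gap(w1,[426.7,185.8],[427.8,170.6],1))
print(gap(w1,[134.9,181.6],[135.9,172.6],-1))
E
```

```text
[539.81 371.29 -17.14   3.19]
[540.68 370.78 -20.02   4.59]
[558.31 104.3  -12.79   3.06]
```

Run:
```python
from h import *
T=ori(-2.75,.4)
print(delta([551.1,318.7,80],T)); print(arm.read_state()["contact_force"])
```

```text
(array([ 5.7, -2.1, 51.4]), array([ 0.   ,  0.001, -0.001]))
[ 0.18476855 -0.04016864 -0.96329774]
```

Request:
arm_command(
  rows=[
    {"grip": 0, "linear": [2, -2, 15], "rot": [0, 0, 0]},
    {"grip": 0, "linear": [4, -2, 30], "rot": [0, 0, 0]},
    {"grip": 0, "linear": [5.5, -2, 42], "rot": [0, 0, 0]},
    {"grip": 0, "linear": [5.7, -2, 51.4], "rot": [0, 0, 0]},
    {"grip": 0, "linear": [5.7, -2, 51.4], "rot": [0, 0, 0]},
    {"grip": 0, "linear": [5.7, -2, 51.4], "rot": [0, 0, 0]},
  ],
)

```text
clock: 5.88
position: [553.5, 321.0, 86.8]
ee_rot: [-0.19, 0.963, 0.037, 0.189]
contact_force: [-1.1, -0.2, 0.8]
gripper_width: -0.1
grasp_force: 0.0
```

Request:
arm_command(
  rows=[
    {"grip": 0, "linear": [1.6, 0, 3.7], "rot": [0, 0, 0]},
    {"grip": 0, "linear": [3.1, 0, 7.4], "rot": [0, 0, 0]},
    {"grip": 0, "linear": [3.9, 0, 9.2], "rot": [0, 0, 0]},
    {"grip": 0, "linear": [3.9, 0, 9.2], "rot": [0, 0, 0]},
  ],
)

```text
clock: 6.38
position: [554.6, 321.2, 80.1]
ee_rot: [-0.19, 0.963, 0.036, 0.185]
contact_force: [0.6, -0.5, -0.2]
gripper_width: 0.2
grasp_force: 0.0
```

Run:
```python
from h import *
s=arm.read_state();print(s["joints"].round(3))
y=-2.75;d=np.array([np.cos(y),np.sin(y),0])
print(delta(np.array([543.7,315.6,78])-7*d,ori(y,.18)))
```

```text
[ 0.738  0.407 -0.707  0.913 -0.161 -2.802]
(array([ 5.6, -1. ,  0.1]), array([-0.001,  0.199, -0.001]))
```

Request:
arm_command(
  rows=[
    {"grip": 0, "linear": [3, -1, 0], "rot": [0, 0.1, 0]},
    {"grip": 0, "linear": [5.6, -1, 0], "rot": [0, 0.199, 0]},
    {"grip": 0, "linear": [5.6, -1, 0], "rot": [0, 0.199, 0]},
    {"grip": 0, "linear": [5.6, -1, 0], "rot": [0, 0.199, 0]},
  ],
)

```text
clock: 6.88
position: [551.5, 320.3, 78.8]
ee_rot: [-0.193, 0.977, 0.018, 0.09]
contact_force: [-0.2, 0.0, -0.1]
gripper_width: -0.1
grasp_force: 0.0
```

```bash
cat > d.py <<'E'
from h import *
s=arm.read_state();print(s["joints"].round(3),s["position"].round(1),s["contact_force"].round(2))
y=-2.75;d=np.array([np.cos(y),np.sin(y),0])
print(delta(np.array([543.7,315.6,74])-7*d,ori(y,.18)))
print(R.from_quat(s["ee_rot"]).inv().apply([0,0,-1]).round(3))
E
python3 d.py
```

```text
[ 0.813  0.472 -0.341  0.133 -0.593 -2.098] [551.5 320.3  78.8] [-0.2   0.05 -0.1 ]
(array([ 2.8, -1.4,  4.4]), array([ 0.001,  0.003, -0.002]))
[ 0.182 -0.001  0.983]
```

Request:
arm_command(
  rows=[
    {"grip": 0, "linear": [2.8, -1.4, 4.4], "rot": [0, 0, 0]},
    {"grip": 0, "linear": [3.6, -1.4, 8.3], "rot": [0, 0, 0]},
    {"grip": 0, "linear": [3.9, -1.4, 9.8], "rot": [0, 0, 0]},
    {"grip": 0, "linear": [3.9, -1.4, 9.8], "rot": [0, 0, 0]},
  ],
)

```text
clock: 7.38
position: [548.7, 315.7, 67.6]
ee_rot: [-0.193, 0.977, 0.017, 0.088]
contact_force: [-0.4, -0.4, -0.3]
gripper_width: -0.3
grasp_force: 0.0
```

Request:
arm_command(
  rows=[
    {"grip": 0, "linear": [0.4, 0, 2], "rot": [0, 0, 0]},
    {"grip": 0, "linear": [0.7, 0, 4], "rot": [0, 0, 0]},
    {"grip": 0, "linear": [1.1, 0, 6], "rot": [0, 0, 0]},
    {"grip": 0, "linear": [1.1, 0, 6], "rot": [0, 0, 0]},
  ],
)

```text
clock: 7.88
position: [549.0, 316.5, 62.1]
ee_rot: [-0.193, 0.977, 0.017, 0.089]
contact_force: [-0.5, 0.5, 3.0]
gripper_width: -0.3
grasp_force: 1.3
```

```bash
cat > e.py <<'E'
from h import *
import sys
s=arm.read_state();print(s["position"].round(1),s["contact_force"].round(2),s["clock"])
c=sys.argv[2];p=snap("wrist",sys.argv[1])
for k in ("pad","pointer","marker"):
    px,sc=tip(p,c+"_"+k)
    if px is not None: print(k,px.round(1),round(sc,2),onz(p,px,dict(pad=62,pointer=54,marker=40)[k]).round(1))
E
python3 e.py w3.png red
```

```text
[549.  316.5  62.1] [-0.45  0.53  2.96] 7.875
pad [282.8 267.1] 0.82 [324.2 220.1]
pointer [380.5 282.9] 0.93 [434.7  28.8]
marker [378.9 263.2] 0.71 [472.4 -41. ]
```

```bash
sed -i 's/\[550,0\]/[548,236 if px[0]<0 else 300]/' h.py; sed -i 's/^np.save.*//' b.py
cat >> e.py <<'E'
np.save(sys.argv[1]+".npy",{k:p[k] for k in("E","fx","fy","cx","cy","k1")},allow_pickle=True)
E
python3 e.py w4.png red; python3 -c "
import cv2
a=cv2.imread('pics/w4.png')[220:320,260:420]
cv2.imwrite('pics/c4.png',cv2.resize(a,(800,500),interpolation=cv2.INTER_NEAREST))"
```

```text
[548.9 316.4  62.1] [-0.71  0.5   1.12] 8.075
pad [282.6 267.7] 0.63 [544.  314.7]
pointer [377.4 281.7] 0.62 [539.3 368.6]
marker [378.1 262. ] 0.56 [535.5 370.9]
```

View pics/c4.png

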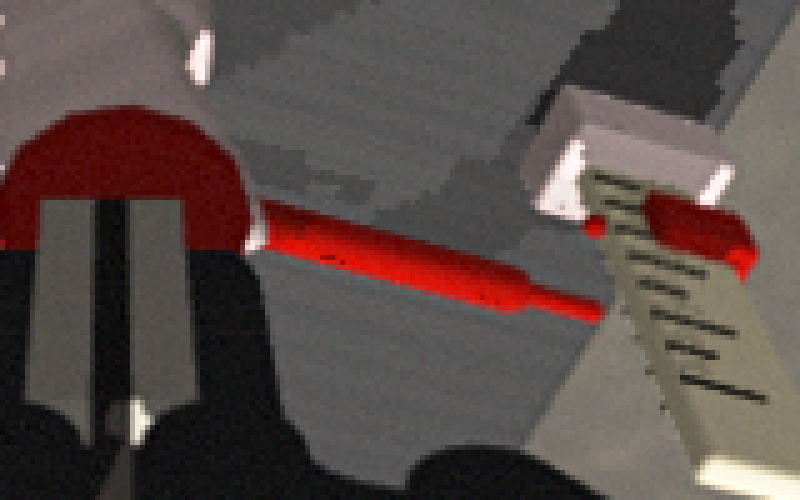

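Run:
```python
from h import *
w=np.load("w4.png.npy",allow_pickle=True).item()
for m in ([378.8,265.4],[377.6,265.2],[378.1,263]): print(gap(w,[380.3,282.6],m,1,.069))
# predicted pixels per mm
q=np.array([540,371.,54])
for d in (0,8,12,16,18): print(d,proj(w,q-[0,0,d]).round(1))
```

```text
[539.12 370.49 -16.16   3.4 ]
[539.24 370.4  -16.41   3.02]
[539.09 370.52 -18.43   3.49]
0 [380.5 283.9]
8 [376.8 274.4]
12 [375.1 269.9]
16 [373.4 265.6]
18 [372.6 263.5]
```

Request:
arm_command(
  rows=[
    {"grip": 0, "linear": [0.4, 0, 2.2], "rot": [0, 0, 0]},
    {"grip": 0, "linear": [0.8, 0, 4.4], "rot": [0, 0, 0]},
    {"grip": 0, "linear": [1.2, 0, 6.6], "rot": [0, 0, 0]},
    {"grip": 0, "linear": [1.6, 0, 8.8], "rot": [0, 0, 0]},
    {"grip": 0, "linear": [1.8, 0, 9.8], "rot": [0, 0, 0]},
    {"grip": 0, "linear": [1.8, 0, 9.8], "rot": [0, 0, 0]},
  ],
)

```text
clock: 9.02
position: [549.1, 316.6, 52.2]
ee_rot: [-0.193, 0.977, 0.018, 0.089]
contact_force: [-2.7, 0.2, 5.8]
gripper_width: 0.1
grasp_force: 3.2
```

```bash
python3 e.py w5.png red; python3 -c "
import cv2
a=cv2.imread('pics/w5.png')[190:290,300:460]
cv2.imwrite('pics/c5.png',cv2.resize(a,(800,500),interpolation=cv2.INTER_NEAREST))"
```

```text
[549.1 316.6  52.2] [-2.66  0.24  5.84] 9.025
pad [284.3 268.7] 0.85 [537.  312.8]
pointer [376.3 279. ] 0.6 [531.6 360.5]
marker [384.1 271.6] 0.76 [534.4 371.3]
```

View pics/c5.png

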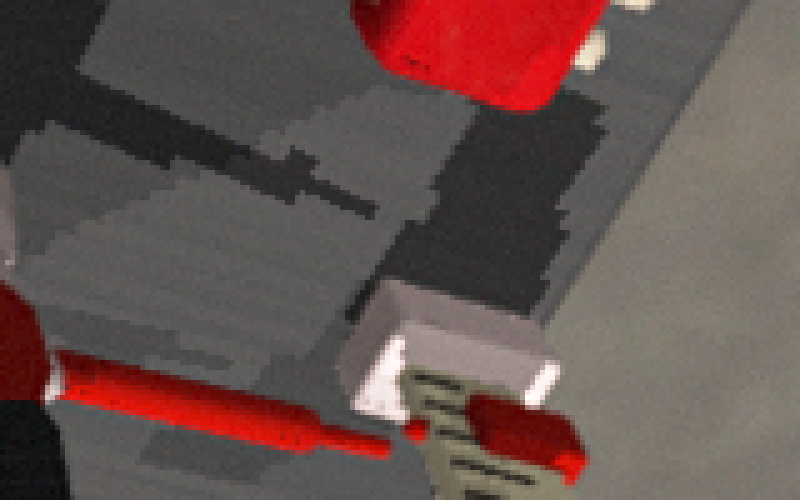

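Run:
```python
import h; from h import *
w=np.load("w5.png.npy",allow_pickle=True).item()
print(gap(w,[378.4,279.6],[381.4,276],1,.069),gap(w,[378.4,279.6],[383,276.2],1,.069))
# two-view check of marker/pointer positions: height of marker where its x/y = mount axis
for f,m in (("w2",[352.6,200.5]),("w4",[378.2,265.3]),("w5",[382,276.1])):
    q=np.load(f+".png.npy",allow_pickle=True).item()
    print(f,[onz(q,np.array(m),z).round(1) for z in (35,37,39)])
```

```text
[531.53 361.69  -3.88   2.91] [531.4  361.8   -3.69   3.41]
w2 [array([540.7, 375.6]), array([539.4, 374.5]), array([538.1, 373.3])]
w4 [array([540.5, 375.5]), array([539.3, 374.2]), array([538.1, 372.9])]
w5 [array([540.8, 375.4]), array([539.5, 374. ]), array([538.3, 372.6])]
```

Request:
arm_command(
  rows=[
    {"grip": 0, "linear": [0.3, 0, 1.3], "rot": [0, 0, 0]},
    {"grip": 0, "linear": [0.5, 0, 2.5], "rot": [0, 0, 0]},
    {"grip": 0, "linear": [0.5, 0, 2.5], "rot": [0, 0, 0]},
    {"grip": 0, "linear": [0.5, 0, 2.5], "rot": [0, 0, 0]},
    {"grip": 0, "linear": [0.5, 0, 2.5], "rot": [0, 0, 0]},
    {"grip": 0, "linear": [0.5, 0, 2.5], "rot": [0, 0, 0]},
    {"grip": 0, "linear": [0.5, 0, 2.5], "rot": [0, 0, 0]},
    {"grip": 0, "linear": [0.5, 0, 2.5], "rot": [0, 0, 0]},
  ],
)

```text
clock: 10.22
position: [549.1, 316.7, 50.0]
ee_rot: [-0.193, 0.977, 0.018, 0.089]
contact_force: [-1.6, 0.9, 7.7]
gripper_width: 0.1
grasp_force: 3.6
```

```bash
python3 e.py w6.png red; python3 -c "
import cv2
a=cv2.imread('pics/w6.png')[230:310,350:430]
cv2.imwrite('pics/c6.png',cv2.resize(a,(560,560),interpolation=cv2.INTER_NEAREST))"
```

```text
[549.1 316.7  50. ] [-1.63  0.93  7.69] 10.225
pad [284.5 269.7] 0.61 [535.9 312.5]
pointer [376.  279.6] 0.8 [530.6 359.1]
marker [382.4 274. ] 0.81 [535.  369.9]
```

View pics/c6.png

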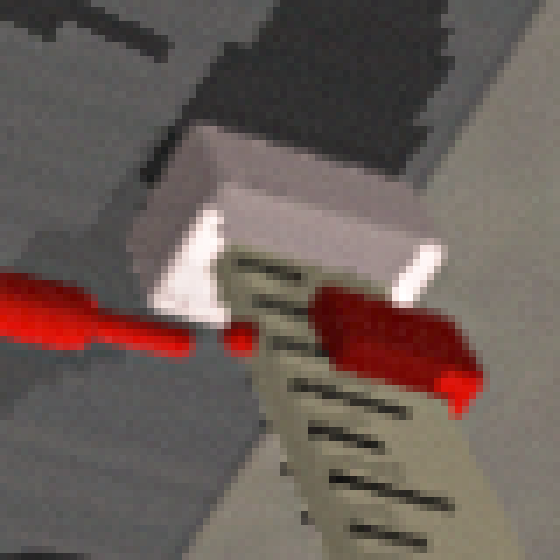

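Run:
```python
from h import *
w=np.load("w6.png.npy",allow_pickle=True).item()
for f in ([382.6,278.3],[383.5,278.5],[382,278.3]): print(gap(w,[377.3,279.1],f,1,.069))
X=np.array([539.,371,37]); print(proj(w,X),proj(w,X+[-.2,3,0]),proj(w,X+[0,0,1]))
```

```text
[530.02 359.62  -1.67   3.26]
[529.94 359.68  -1.51   3.53]
[530.07 359.58  -1.68   3.06]
[378.92498655 276.33308598] [383.70109974 277.62560485] [379.38991886 277.50949591]
```

Request:
arm_command(
  rows=[
    {"grip": 0, "linear": [0.1, 0, 0.6], "rot": [0, 0, 0]},
    {"grip": 0, "linear": [0.2, 0, 1.1], "rot": [0, 0, 0]},
    {"grip": 0, "linear": [0.2, 0, 1.1], "rot": [0, 0, 0]},
    {"grip": 0, "linear": [0.2, 0, 1.1], "rot": [0, 0, 0]},
    {"grip": 0, "linear": [0.2, 0, 1.1], "rot": [0, 0, 0]},
    {"grip": 0, "linear": [0.2, 0, 1.1], "rot": [0, 0, 0]},
    {"grip": 0, "linear": [0.2, 0, 1.1], "rot": [0, 0, 0]},
    {"grip": 0, "linear": [0.2, 0, 1.1], "rot": [0, 0, 0]},
    {"grip": 0, "linear": [0.2, 0, 1.1], "rot": [0, 0, 0]},
    {"grip": 0, "linear": [0.2, 0, 1.1], "rot": [0, 0, 0]},
  ],
)

```text
clock: 11.68
position: [549.2, 316.7, 48.9]
ee_rot: [-0.193, 0.977, 0.018, 0.089]
contact_force: [-2.2, 1.1, 7.6]
gripper_width: -0.3
grasp_force: 3.7
```

```bash
python3 e.py w7.png red
python3 - <<'E'
from h import *
w=np.load("w7.png.npy",allow_pickle=True).item()
i=cv2.imread("pics/w7.png").astype(int)[230:310,350:430]
m=((i[...,2]>110)&(i[...,1]<60)&(i[...,0]<60)).astype(np.uint8)
n,l,s,c=cv2.connectedComponentsWithStats(m)
for k in range(1,n): print(s[k]+[350,230,0,0,0],(c[k]+[350,230]).round(1))
ys,xs=np.nonzero(l==l[m>0][0]); 
for x in range(370-350,388-350):
    r=np.nonzero(m[:,x])[0]; print(x+350,r+230)
E
```

```text
[549.2 316.7  48.9] [-2.17  1.11  7.55] 11.675
pad [283.6 267.8] 0.72 [534.4 311.3]
pointer [375.4 277.3] 0.81 [528.8 357.4]
marker [386.8 280.3] 0.58 [537.3 373.7]
[350 270  28  10 146] [360.3 275.7]
[408 275   1   1   1] [408. 275.]
[382 278   5   4  14] [384.4 279.4]
[400 280  20  10  93] [409.4 284. ]
370 [276 277 278 279]
371 [277 278 279]
372 [277 278 279]
373 [277 278 279]
374 [277 278 279]
375 [277 278 279]
376 [277 278 279]
377 [278]
378 []
379 []
380 []
381 []
382 [279]
383 [279 280]
384 [278 279 280 281]
385 [278 279 280 281]
386 [278 279 280]
387 []
```

Request:
arm_command(
  rows=[
    {"grip": 0, "linear": [-0.9, 0, -5], "rot": [0, 0, 0]},
    {"grip": 0, "linear": [-1.8, 0, -10], "rot": [0, 0, 0]},
    {"grip": 0, "linear": [-2.7, 0, -15], "rot": [0, 0, 0]},
    {"grip": 0, "linear": [-3.6, 0, -20], "rot": [0, 0, 0]},
    {"grip": 0, "linear": [-5.4, 0, -30], "rot": [0, 0, 0]},
    {"grip": 0, "linear": [-9, 0, -50], "rot": [0, 0, 0]},
    {"grip": 0, "linear": [-9, 0, -50], "rot": [0, 0, 0]},
  ],
)

```text
clock: 12.75
position: [549.4, 316.9, 100.7]
ee_rot: [-0.193, 0.977, 0.018, 0.09]
contact_force: [0.4, 0.2, -1.5]
gripper_width: 0.2
grasp_force: 0.0
```

```bash
python3 e.py w8.png red
python3 - <<'E'
from h import *
s=arm.read_state();print(s["joints"].round(2))
print(delta([560,161.5,95],ori(-2.75,.18)))
E
```

```text
[549.4 316.9 100.7] [ 0.35  0.17 -1.46] 12.75
pad [283.5 227.1] 0.63 [544.3 315.9]
pointer [365.  245.4] 0.69 [541.6 372.3]
marker [360.2 227.8] 0.6 [537.4 369.8]
[ 0.81  0.44 -0.33  0.12 -0.64 -2.09]
(array([  47.4, -147.1,   -5.4]), array([-0.001, -0.002, -0.001]))
```

Request:
arm_command(
  rows=[
    {"grip": 0, "linear": [8, -25, -1], "rot": [0, 0, 0]},
    {"grip": 0, "linear": [18, -55, -2], "rot": [0, 0, 0]},
    {"grip": 0, "linear": [28, -87, -3], "rot": [0, 0, 0]},
    {"grip": 0, "linear": [38, -117, -4], "rot": [0, 0, 0]},
    {"grip": 0, "linear": [44, -137, -5], "rot": [0, 0, 0]},
    {"grip": 0, "linear": [47.4, -147, -5.4], "rot": [0, 0, 0]},
    {"grip": 0, "linear": [47.4, -147, -5.4], "rot": [0, 0, 0]},
    {"grip": 0, "linear": [47.4, -147, -5.4], "rot": [0, 0, 0]},
  ],
)

```text
clock: 13.95
position: [560.6, 162.8, 95.7]
ee_rot: [-0.193, 0.977, 0.017, 0.088]
contact_force: [-0.0, 0.4, 0.0]
gripper_width: 0.3
grasp_force: 0.0
```

```bash
python3 e.py w9.png blue
python3 - <<'E'
from h import *
s=arm.read_state();print(s["joints"].round(2))
print(delta([560,161.5,70],ori(-2.75,.18)))
w=np.load("w9.png.npy",allow_pickle=True).item()
print(proj(w,[554.4,160,62]),proj(w,[558.3,104.3,54]),proj(w,[558.5,101.3,41]))
i=cv2.imread("pics/w9.png").astype(int)
m=((i[...,0]>100)&(i[...,2]<70)&(i[...,0]-i[...,1]>40)).astype(np.uint8)
n,l,s,c=cv2.connectedComponentsWithStats(m)
for k in range(1,n):
  if s[k][4]>5: print(s[k],c[k].round(1))
E
```

```text
[560.6 162.8  95.7] [-0.02  0.42  0.02] 13.95
pad [279.5 225.9] 0.97 [552.8 158. ]
pointer [189.8 194.6] 0.62 [557.6 103.8]
marker [191.6 182.9] 0.51 [557.3 101.2]
[ 0.58  0.38 -0.43  0.06 -0.59 -1.8 ]
(array([ 5.5, -1. , 25.2]), array([-0.001,  0.   , -0.   ]))
[281.6009328  229.24314475] [190.35788501 195.96714721] [190.80490438 185.31610139]
[158 171   3   8  16] [158.9 174.2]
[188 183   4   3  10] [189.2 184. ]
[191 195  66  23 316] [226.2 206.4]
[ 260  209   43   36 1060] [279.9 228.6]
```

Request:
arm_command(
  rows=[
    {"grip": 0, "linear": [2, -1, 9], "rot": [0, 0, 0]},
    {"grip": 0, "linear": [4, -1, 18], "rot": [0, 0, 0]},
    {"grip": 0, "linear": [5.5, -1, 25.2], "rot": [0, 0, 0]},
    {"grip": 0, "linear": [5.8, -1, 27], "rot": [0, 0, 0]},
    {"grip": 0, "linear": [5.8, -1, 27], "rot": [0, 0, 0]},
  ],
)

```text
clock: 14.78
position: [560.1, 160.8, 68.0]
ee_rot: [-0.193, 0.977, 0.017, 0.088]
contact_force: [0.3, 0.3, 0.6]
gripper_width: 0.0
grasp_force: 0.0
```

Request:
arm_command(
  rows=[
    {"grip": 0, "linear": [0.4, 0, 2], "rot": [0, 0, 0]},
    {"grip": 0, "linear": [0.7, 0, 4], "rot": [0, 0, 0]},
    {"grip": 0, "linear": [1.1, 0, 6], "rot": [0, 0, 0]},
    {"grip": 0, "linear": [1.1, 0, 6], "rot": [0, 0, 0]},
  ],
)

```text
clock: 15.28
position: [560.2, 160.9, 62.3]
ee_rot: [-0.193, 0.977, 0.017, 0.089]
contact_force: [0.1, 0.0, 2.6]
gripper_width: -0.4
grasp_force: 1.2
```

```bash
cat > g.py <<'E'
import sys
from h import *
w=np.load(sys.argv[1]+".npy",allow_pickle=True).item()
i=cv2.imread("pics/"+sys.argv[1]).astype(int)
m=((i[...,0]>85)&(i[...,2]<70)&(i[...,0]-i[...,1]>35)).astype(np.uint8); m[:,:120]=0; m[:,260:]=0
n,l,s,c=cv2.connectedComponentsWithStats(m)
for k in range(1,n):
  if s[k][4]>3:
    x=[x for x in range(s[k][0],s[k][0]+min(s[k][2],7))]
    print(s[k],c[k].round(1),[(a,np.nonzero(l[:,a]==k)[0].tolist()) for a in x])
X=np.array([558.3,104.3,42]);print(proj(w,X),proj(w,X+[.2,-3,0])-proj(w,X),proj(w,X+[0,0,1])-proj(w,X))
if len(sys.argv)>2:
    v=list(map(float,sys.argv[2:])); print(gap(w,v[:2],v[2:],-1,.069))
E
python3 e.py w10.png blue; python3 g.py w10.png
```

```text
[560.2 160.9  62.3] [0.06 0.05 2.64] 15.275
pointer [178.2 224.7] 0.84 [556.5 104.4]
marker [179.8 213.2] 0.65 [559.  101.8]
[139 196   4  11  28] [140.4 200.9] [(139, [201, 202, 203, 204, 205, 206]), (140, [197, 198, 199, 200, 201, 202, 203, 204, 205]), (141, [196, 197, 198, 199, 200, 201, 202, 203, 204]), (142, [197, 198, 199, 201])]
[175 210   5   4  15] [176.7 211.7] [(175, [211, 212, 213]), (176, [210, 211, 212, 213]), (177, [210, 211, 212, 213]), (178, [211, 212, 213]), (179, [212])]
[178 226  78  26 468] [220.1 239.3] [(178, [226, 227, 228]), (179, [226, 227, 228]), (180, [226, 227, 228, 229]), (181, [226, 227, 228, 229]), (182, [227, 228, 229]), (183, [227, 228, 229]), (184, [227, 228, 229, 230])]
[183.62768023 215.61383655] [-5.6481236  -1.60117474] [-0.50743182  0.94118616]
```

Request:
arm_command(
  rows=[
    {"grip": 0, "linear": [0.4, 0, 2.2], "rot": [0, 0, 0]},
    {"grip": 0, "linear": [0.8, 0, 4.4], "rot": [0, 0, 0]},
    {"grip": 0, "linear": [1.2, 0, 6.4], "rot": [0, 0, 0]},
    {"grip": 0, "linear": [1.4, 0, 7.4], "rot": [0, 0, 0]},
    {"grip": 0, "linear": [1.4, 0, 7.4], "rot": [0, 0, 0]},
  ],
)

```text
clock: 16.1
position: [560.1, 160.8, 54.6]
ee_rot: [-0.193, 0.977, 0.017, 0.088]
contact_force: [-1.6, -0.7, 4.2]
gripper_width: -0.0
grasp_force: 2.6
```

```bash
python3 g.py w9.png 191 195.5 191 184.3|tail -1;python3 g.py w10.png 178 227 179.3 212|tail -1; python3 e.py w11.png blue; python3 g.py w11.png;python3 -c "
import cv2
a=cv2.imread('pics/w11.png')[190:270,140:220]
cv2.imwrite('pics/c11.png',cv2.resize(a,(560,560),interpolation=cv2.INTER_NEAREST))"
```

```text
[557.84 104.49 -13.49   3.24]
[557.81 104.58 -13.49   3.09]
[560.1 160.8  54.6] [-1.64 -0.71  4.21] 16.1
pad [283.9 265.8] 0.67 [548.3 156.9]
pointer [424.  301.7] 0.64 [548.3 238.8]
marker [174.  219.5] 0.9 [558.5 100.8]
[133 204   4  12  29] [134.4 208.9] [(133, [210, 211, 212, 213, 214, 215]), (134, [205, 206, 207, 208, 209, 210, 211, 212, 213]), (135, [204, 205, 206, 207, 208, 209, 210, 211, 212]), (136, [204, 205, 206, 207, 208])]
[171 218   5   4  16] [172.6 219.6] [(171, [218, 219, 220, 221]), (172, [218, 219, 220, 221]), (173, [218, 219, 220, 221]), (174, [219, 220, 221]), (175, [220])]
[179 225  78  28 466] [220.9 239.4] [(179, [225, 226, 227]), (180, [225, 226, 227]), (181, [225, 226, 227, 228]), (182, [226, 227, 228]), (183, [226, 227, 228]), (184, [226, 227, 228, 229]), (185, [226, 227, 228, 229])]
[259 262   1   7   7] [259. 265.] [(259, [262, 263, 264, 265, 266, 267, 268])]
[179.6391048  223.47302387] [-5.88561116 -1.64970607] [-0.54846343  1.021238  ]
```

View pics/c11.png

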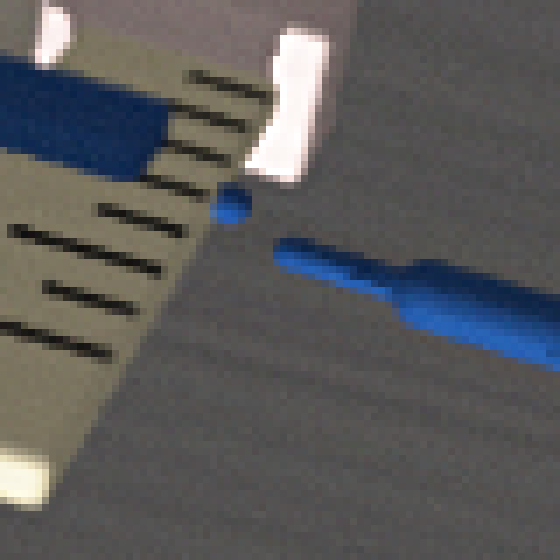

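Request:
arm_command(
  rows=[
    {"grip": 0, "linear": [0.3, 0, 1.5], "rot": [0, 0, 0]},
    {"grip": 0, "linear": [0.5, 0, 2.9], "rot": [0, 0, 0]},
    {"grip": 0, "linear": [0.5, 0, 2.9], "rot": [0, 0, 0]},
    {"grip": 0, "linear": [0.5, 0, 2.9], "rot": [0, 0, 0]},
    {"grip": 0, "linear": [0.5, 0, 2.9], "rot": [0, 0, 0]},
    {"grip": 0, "linear": [0.5, 0, 2.9], "rot": [0, 0, 0]},
    {"grip": 0, "linear": [0.5, 0, 2.9], "rot": [0, 0, 0]},
  ],
)

```text
clock: 17.18
position: [560.2, 160.8, 51.9]
ee_rot: [-0.193, 0.977, 0.017, 0.088]
contact_force: [-1.3, -1.2, 5.8]
gripper_width: 0.1
grasp_force: 3.0
```

```bash
python3 e.py w12.png blue; python3 g.py w12.png
```

```text
[560.2 160.8  51.9] [-1.31 -1.19  5.8 ] 17.175
pad [281.2 265.9] 0.87 [547. 155.]
pointer [181.6 227.4] 0.88 [549.9 107.4]
marker [171.6 223.4] 0.91 [559.4 100.6]
[131 206   4  12  31] [132.3 211.2] [(131, [210, 211, 212, 213, 214, 215, 216, 217]), (132, [207, 208, 209, 210, 211, 212, 213, 214, 215, 216]), (133, [206, 207, 208, 209, 210, 211, 212, 213, 214]), (134, [207, 208, 209, 210])]
[169 221   5   4  17] [170.9 222.4] [(169, [221, 222, 223]), (170, [221, 222, 223, 224]), (171, [221, 222, 223, 224]), (172, [221, 222, 223, 224]), (173, [222, 223])]
[180 225  77  28 461] [221.6 239.4] [(180, [225, 226, 227]), (181, [225, 226, 227]), (182, [225, 226, 227]), (183, [225, 226, 227, 228]), (184, [226, 227, 228]), (185, [226, 227, 228]), (186, [227, 228, 229])]
[178.08229421 226.08598922] [-5.97613293 -1.66847194] [-0.56451477  1.05121873]
```

Request:
arm_command(
  rows=[
    {"grip": 0, "linear": [0.1, 0, 0.5], "rot": [0, 0, 0]},
    {"grip": 0, "linear": [0.2, 0, 0.9], "rot": [0, 0, 0]},
    {"grip": 0, "linear": [0.2, 0, 0.9], "rot": [0, 0, 0]},
    {"grip": 0, "linear": [0.2, 0, 0.9], "rot": [0, 0, 0]},
    {"grip": 0, "linear": [0.2, 0, 0.9], "rot": [0, 0, 0]},
    {"grip": 0, "linear": [0.2, 0, 0.9], "rot": [0, 0, 0]},
    {"grip": 0, "linear": [0.2, 0, 0.9], "rot": [0, 0, 0]},
    {"grip": 0, "linear": [0.2, 0, 0.9], "rot": [0, 0, 0]},
    {"grip": 0, "linear": [0.2, 0, 0.9], "rot": [0, 0, 0]},
    {"grip": 0, "linear": [0.2, 0, 0.9], "rot": [0, 0, 0]},
  ],
)

```text
clock: 18.62
position: [560.2, 160.8, 51.1]
ee_rot: [-0.193, 0.977, 0.017, 0.089]
contact_force: [-1.7, -0.7, 6.0]
gripper_width: 0.1
grasp_force: 3.2
```

```bash
python3 e.py w13.png blue; python3 g.py w13.png;python3 -c "
import cv2
a=cv2.imread('pics/w13.png')[190:270,140:220]
cv2.imwrite('pics/c13.png',cv2.resize(a,(560,560),interpolation=cv2.INTER_NEAREST))"
```

```text
[560.2 160.8  51.1] [-1.71 -0.73  5.98] 18.625
pad [285.2 265.7] 0.57 [545.6 156.4]
pointer [179.2 226.5] 0.79 [549.3 106.3]
marker [172.4 225.4] 0.74 [559.8 101.4]
[130 207   4  12  30] [131.4 212.1] [(130, [213, 214, 215, 216, 217, 218]), (131, [208, 209, 210, 211, 212, 213, 214, 215, 216, 217]), (132, [207, 208, 209, 210, 211, 212, 213, 214, 215]), (133, [207, 208, 209, 210, 211])]
[168 222   6   4  17] [170.4 223.3] [(168, [223, 224]), (169, [222, 223, 224]), (170, [222, 223, 224, 225]), (171, [222, 223, 224, 225]), (172, [222, 223, 224]), (173, [223])]
[180 225  76  29 470] [221.4 239.3] [(180, [225, 226]), (181, [225, 226, 227]), (182, [225, 226, 227]), (183, [225, 226, 227, 228]), (184, [226, 227, 228]), (185, [226, 227, 228]), (186, [226, 227, 228])]
[259 263   1   4   4] [259.  264.5] [(259, [263, 264, 265, 266])]
[177.58900118 226.92602294] [-6.0057617 -1.6745791] [-0.56969428  1.06116647]
```

View pics/c13.png

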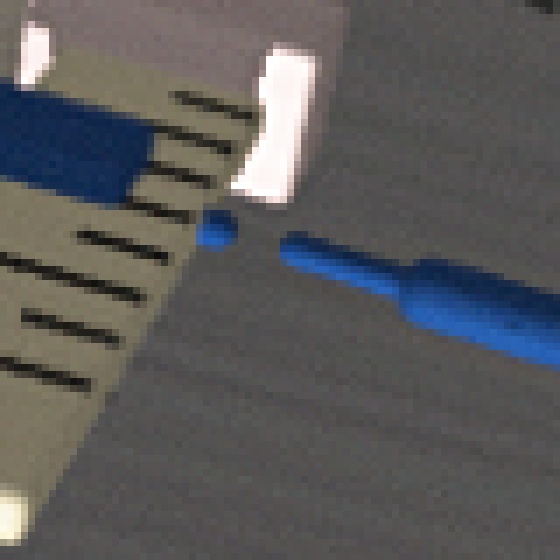

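Request:
arm_command(
  rows=[
    {"grip": 0, "linear": [-0.9, 0, -5], "rot": [0, 0, 0]},
    {"grip": 0, "linear": [-1.8, 0, -10], "rot": [0, 0, 0]},
    {"grip": 0, "linear": [-2.7, 0, -15], "rot": [0, 0, 0]},
    {"grip": 0, "linear": [-3.6, 0, -20], "rot": [0, 0, 0]},
    {"grip": 0, "linear": [-5.4, 0, -30], "rot": [0, 0, 0]},
    {"grip": 0, "linear": [-9, 0, -50], "rot": [0, 0, 0]},
    {"grip": 0, "linear": [-14, 0, -80], "rot": [0, 0, 0]},
    {"grip": 0, "linear": [-14, 0, -80], "rot": [0, 0, 0]},
    {"grip": 0, "linear": [-14, 0, -80], "rot": [0, 0, 0]},
  ],
)

```text
clock: 19.95
position: [559.0, 160.4, 131.7]
ee_rot: [-0.193, 0.977, 0.017, 0.088]
contact_force: [-0.3, -0.5, -0.2]
gripper_width: -0.2
grasp_force: 0.0
```

```bash
python3 e.py w14.png blue
python3 - <<'E'
from h import *
w=snap("wrist")
for k in ("red_pointer","red_marker","blue_pointer"):
    px,s=tip(w,k)
    if px is not None: print(k,s,onz(w,px,54 if "pointer" in k else 37))
E
python3 -c "
from bench import job
print(job.job_done())"
```

```text
[559.  160.4 131.7] [-0.32 -0.53 -0.23] 19.95
pad [285.5 202.7] 0.97 [552.8 160.6]
pointer [207.7 175.7] 0.84 [557.6 105.2]
marker [204.5 169.6] 0.56 [560.6 100.7]
red_pointer 0.57 [540.68142409 369.96481757]
red_marker 0.48 [537.66258283 373.9867055 ]
blue_pointer 0.96 [555.91793465 105.63206694]
the job is handed in; nothing more can be done
None
```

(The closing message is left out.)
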